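Tip the loose bolts from the chute into the covered bolt pot

ROBOT

A 6-joint arm with a two-finger parallel gripper is mounted at the origin on a cart in front of the work surface, level with it; the furniture and walls round the work are solid. World frame = base frame: x ahead of the robot, y to its left, z up, the work surface at z = 0. Lengths are in m, angles in degrees, forces in N, time in s.
With the tool pointing down it reaches from about 0.4 to 0.825 m from the base axis. Payload 7 kg.
Tool frame: the origin (TCP) lies midway between the tips of the shut fingers; the grasp point (between the pads) lies r.grip_depth behind it (r.grip_depth is the distance from the TCP to the grasp point, in m); z points along the fingers, y is the line along which they close (so a half turn about z gives the same grasp; the last joint's range is limited). The gripper opens to 88 mm and grips with 3 to 60 N. Pads are 19 mm wide; open, the fingers measure 130 mm over their backs; the gripper's body (78 mm by 193 mm) begins 47 mm behind the grasp point.
Start: joints at [-60.212, 20.546, 0.682, 0, -70.136, -16.507], TCP at [0.155, -0.657, 0.227] pointing down, gripper open.
Joint ranges: [-176.03, 176.03], [-82.01, 121.73], [-58.28, 71.71], [-173.87, 95.51], [-174.79, -0.11], [-173.66, 173.66]. Speed limits (degrees/s): [136.94, 136.94, 172.46, 180, 180, 180].

INTERFACE

Orientations are given as [roll, pitch, yaw] about the fixed x, y, z axes, in that order (R = Rz(yaw) Ry(pitch) Rx(roll)).
In Python, from plant import r, camrig gives the robot as it stands (r), with the cameras (camrig).
- The arm moves only by the tool drive_effector, called after ">>>" as a command line: name --argument value ..., lists and objects as JSON in quotes. Schema: {"type":"object","properties":{"deltas":{"type":"array","items":{"type":"object","properties":{"xyz":{"type":"array","items":{"type":"number"},"minItems":3,"maxItems":3},"rotvec":{"type":"array","items":{"type":"number"},"minItems":3,"maxItems":3}},"additionalProperties":false},"minItems":1,"maxItems":12},"aperture":{"type":"number"},"squeeze":{"type":"number"},"only":{"type":"string"},"quiet":{"type":"boolean"},"lines":{"type":"string"}},"required":["deltas"],"additionalProperties":false}. deltas is a list of rows, 1 to 12 of them, each an object with the fields xyz (a list: dx, dy, dz in parts of the range, where 1.0 means 75 cm), rotvec (a list: a rotation vector rx, ry, rz in a scale on which 1.0 is 360 degrees); a field left out counts as zero; each row is the pose to reach, as a shift and turn from the pose commanded when the call began, along the tool's axes at that moment; what a row does not reach only later rows make up. A row lasts 1/12 s, in which the tool goes at most 0.0417 m and 7.16 degrees, less where a joint would pass 70% of its speed; a pose out of reach is approached as far as the arm can. aperture is the finger opening in m, set as the call begins (left out keeps the last). The fingers move at their own pace and stop on an object; squeeze is the grip in N (left out, the last holds). Time passes only in rows, so rows that do not move let the fingers close. The tool returns the time, the measured TCP pose, the force, the opening and the grip force at its end. only (a regular expression) keeps the lines of the reply that match it, lines (a string "A,B") keeps lines A to B, and quiet returns only ok. Shift and turn numbers lie between -1 and 1, and a call with a number outside is refused. Input that does not fit is refused with a message, and nothing moves.
- r.get_state(): the state, without advancing time (a new reading comes with each control period).
- camrig.capture(name): name is "scene" or "top"; returns a dict with "frame" (420x560x3 uint8, red, green, blue), "z_map" (420x560 float32, m along the optical axis (not along the pixel's ray), 0 where there is no reading), "fx", "fy", "cx", "cy" (pixels), "D" ([k1, k2, p1, p2, k3] as OpenCV has them; the pictures are not rectified), "cam_to_world" (4x4, takes a point from camera to world coordinates). Camera axes: x right, y down, z forward; pixel columns grow to the right and rows downward; lengths in m; the calibration is good to about 2 mm. A picture is of the moment at which its call begins.
- r.close_job(): hands the job in; it is judged then, once.
The state is a dict: "time_s": time; "joints": joint angles; "qd": joint speeds; "joint_torque": joint torques, N m; "tcp_pos": TCP position; "eef_rot": TCP orientation; "contact_force": force on the tool from outside, world axes, zero at the start; "moment": the same for the moment, N m; "gripper_width": finger opening in m; "gripper_force": force on a finger pad.
Only numpy, scipy, OpenCV 4.12 (cv2) and the standard library are available. Lean on these libraries where they do the work, as an engineer would, in place of code of your own. Each camera call takes 0.05 s, during which the arm holds its last target. There are 200 camera calls.

TASK

Swing the bolt pot's cover fully aside so that its mouth is clear, then take the sheet-steel chute by its handle, hold its spout over the mouth and tip it until all four bolts have slid out of it into the pot, without spilling any. Set the empty chute down flat on the bench again, and swing the cover fully home over the mouth to keep the grinding grit out; leave the tools lying around where they are.

Things in the scene. Friction and masses are not known exactly. Their poses are not given: they have to be found in the camera images.
- bolt_pot: bolt pot: an upright steel pipe (70 mm outside, 62 mm inside diameter) on a 110 x 110 x 8 mm base plate that is screwed to the bench, so it cannot move. Origin on the bench under the pipe's axis, z up. The cover's upright pivot stands at x = +50, y = 0 mm of this frame, its pin head up to 124 mm. At x = 0, y = -40 mm a stop tab, 12 mm along x and 5 mm thick, rises beside the pipe to 118 mm
- pot_mouth (a point): centre of the pot's open round mouth (62 mm inside), on the pipe's axis, level with the rim, 110 mm above the bench; the pot's inner floor is 98 mm below it
- pot_cover (a joint): angle of the swing cover (round plate 72 mm across, 5 mm thick, lying 111.5 to 116.5 mm above the bench, with an arm to the pivot), rad. 0 = fully home over the mouth, against the stop tab; grows as it swings aside, clockwise seen from above, to its stop at 2.0; from 1.45 the whole mouth is clear. Light friction (about 1 N at the knob) holds it where it is left
- cover_knob (a point): middle of the cover's knob, an upright round bar of 16 mm diameter standing on the cover from 116.5 to 154.5 mm above the bench; this point is 135.5 mm above the bench and 80 mm from the pivot's axis: with the cover home it lies at x = -30, y = 0 mm of the pot's frame
- chute: chute: a loose sheet-steel channel 170 mm long, 40 mm wide (35 inside), floor 2.5 mm thick, walls 28 mm high sloping to 14 mm at the spout; 0.3 to 0.5 kg, balances near its handle's middle. Origin under the middle of the floor; x points to the open spout end (x = +85 mm), the other end is closed; z up. Smooth: the bolts start to slide at 13 to 20 degrees of slope, 35 degrees empties it
- chute_handle (a point): middle of the chute's handle: a flat bar 10 mm thick (along the chute's y), 22 mm high, 110 mm long (along its x), at x = -5, y = 0, z = 65 mm of the chute's frame. It stands on two inverted-U straps at x = -45 and +35 mm (14 mm along x, 46 mm wide); the bolts pass below them; free space for fingers between them
- spout (a point): middle of the floor's upper face at the spout's very end: x = +85, y = 0, z = 2.5 mm of the chute's frame
- bolt_a: loose hex bolt M8, 43 mm long, head 15 mm across, 20 g, lying lengthwise in the chute at the start; origin at the side of the shank about half-way along, its y axis along the bolt towards the head
- bolt_b: loose hex bolt M8, 35 mm long, head 15 mm across, 20 g, lying lengthwise in the chute at the start; origin at the side of the shank about half-way along, its y axis along the bolt towards the head
- bolt_c: loose hex bolt M8, 43 mm long, head 15 mm across, 20 g, lying lengthwise in the chute at the start; origin at the side of the shank about half-way along, its y axis along the bolt towards the head
- bolt_d: loose hex bolt M8, 35 mm long, head 15 mm across, 20 g, lying lengthwise in the chute at the start; origin at the side of the shank about half-way along, its y axis along the bolt towards the head
- tape_measure: bystander: tape measure, 64 x 96 x 33 mm, lying on the bench nearer to the robot; origin under its middle; to be left alone
- wood_chisel: bystander: chisel with a round handle, 188 mm long, 26 mm thick, lying on the bench beyond the work; origin under its middle; to be left alone
- g_clamp: bystander: G-clamp lying flat, 163 x 113 x 22 mm, lying on the bench beyond the chute; origin under its middle; to be left alone

How it is judged:
By the outcome, as a careful person would: the job done as asked, in the order asked, and still so for the second after the job is handed in, with the robot touching nothing.
It also fails if it takes over 72 s, if anything falls off the work surface, if the arm or the gripper's body presses on something with over 40 N, if the wrist force passes 120 N, or if a joint passes its speed limit or range.

## Working session

There is one attempt and no reset: what is moved stays moved. The work goes in short steps, Python scripts to look and compute and a tool call to move; the robot and the scene stay as the last step left them, time stands still between calls to the robot, and variables do not carry over. Pictures are saved under pics/ and viewed, at most 10 in all, crops included, and the job is handed in when it is done.

```bash
ls; mkdir -p pics
```

Run:
```python
from plant import r, camrig
import cv2,pickle
s=r.get_state();print(s,r.grip_depth)
for n in("top","scene"):
    c=camrig.capture(n);pickle.dump(c,open(n+".pkl","wb"));cv2.imwrite(f"pics/{n}0.png",c["frame"][:,:,::-1])
    print(c["cam_to_world"],c["fx"],c["D"])
```

```text
pics
plant.py
{'time_s': 0.0, 'joints': array([-6.02129803e+01,  2.05919177e+01,  6.32157051e-01, -1.90907784e-02,
       -7.01349748e+01, -1.65049880e+01]), 'qd': array([-0.02028131, -0.05948684,  0.05862933,  0.01743648,  0.04211916,
       -0.09884509]), 'joint_torque': array([-1.07249463e-03, -5.82711911e+01,  2.93049181e+01,  6.99705362e+00,
        6.82194936e-03, -1.50198166e-04]), 'tcp_pos': array([ 0.15490694, -0.65647487,  0.22560819]), 'eef_rot': array([ 1.79904069e+02, -9.70984388e-03, -1.66724462e+02]), 'contact_force': array([ 0.04081899, -0.39965255, -1.34908715]), 'moment': array([-0.01723823, -0.03228392,  0.03809774]), 'gripper_force': 0.0, 'gripper_width': 0.08797649561209778} 0.0188
[[-0.00211857 -0.96925722  0.24604054  0.35061499]
 [-0.99997304  0.0037833   0.00629357  0.15287446]
 [-0.00703094 -0.24602058 -0.9692391   0.93298282]
 [ 0.          0.          0.          1.        ]] 463.5421315227453 [-0.04353868  0.          0.          0.          0.        ]
[[-0.73704417 -0.52000394  0.43169641  0.13900668]
 [-0.67582032  0.56166021 -0.47728891  0.62681633]
 [ 0.00572542 -0.64353222 -0.76539761  0.84184797]
 [ 0.          0.          0.          1.        ]] 485.7897464066389 [-0.1255761  0.         0.         0.         0.       ]
```

View pics/top0.png

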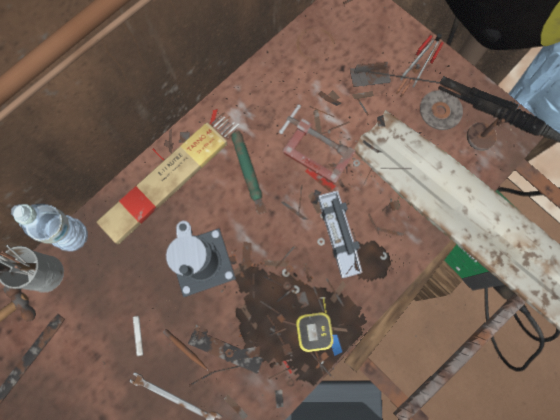

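View pics/scene0.png

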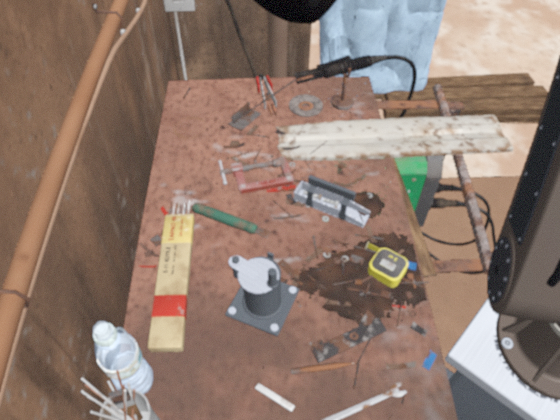

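The top view shows the pot near (190,262), pivot near (183,228), the chute near (340,235) with its handle on the right, the tape at (315,332), the chisel at (247,165) and the clamp at (318,150). I'll enlarge the pot and chute to read pixels.

Run:
```python
import cv2,pickle,numpy as np
c=pickle.load(open("top.pkl","rb"));f=c["frame"][:,:,::-1]
a=cv2.resize(f[210:310,145:245],None,fx=4,fy=4,interpolation=cv2.INTER_CUBIC)
b=cv2.resize(f[185:285,290:390],None,fx=4,fy=4,interpolation=cv2.INTER_CUBIC)
o=np.hstack([a,b])
for i in range(0,800,40):
    cv2.line(o,(i,0),(i,4 if i%200 else 10),(0,255,255),1)
for i in range(0,400,40): cv2.line(o,(0,i),(4,i),(0,255,255),1)
cv2.imwrite("pics/crop0.png",o)
```

Create h.py:
```python
import numpy as np,cv2,pickle
def ray(c,u,v):
    K=np.array([[c["fx"],0,c["cx"]],[0,c["fy"],c["cy"]],[0,0,1.]])
    p=cv2.undistortPoints(np.array([[[u,v]]],float),K,np.array(c["D"]))[0,0]
    T=np.array(c["cam_to_world"]);return T[:3,3],T[:3,:3]@np.array([p[0],p[1],1])
def atz(c,u,v,z):
    o,d=ray(c,u,v);return o+d*(z-o[2])/d[2]
def dep(c,u,v):
    o,d=ray(c,u,v);return o+d*c["z_map"][int(round(v)),int(round(u))]
def cloud(c):
    h,w=c["z_map"].shape
    K=np.array([[c["fx"],0,c["cx"]],[0,c["fy"],c["cy"]],[0,0,1.]])
    uv=np.stack(np.meshgrid(np.arange(w),np.arange(h)),-1).reshape(-1,1,2).astype(float)
    p=cv2.undistortPoints(uv,K,np.array(c["D"]))[:,0]
    z=c["z_map"].reshape(-1,1);P=np.hstack([p*z,z]);T=np.array(c["cam_to_world"])
    W=P@T[:3,:3].T+T[:3,3];W[z[:,0]==0]=np.nan
    return W.reshape(h,w,3)
```

```text
(no output)
```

View pics/crop0.png

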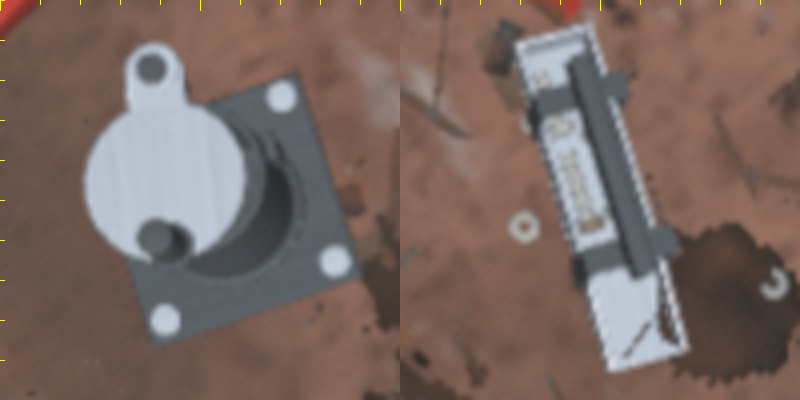

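The crop shows the pot at left (pivot head (152,69), knob top (155,237), base corners (297,75), (360,275), (157,345)). The chute is at right, closed end at the top, spout corners (608,372)/(688,348), and the handle's top face runs from (580,57) to (642,274).

Run:
```python
from h import *
c=pickle.load(open("top.pkl","rb"));np.set_printoptions(precision=4,suppress=True)
A=lambda x,y,z:atz(c,145+x/4,210+y/4,z)
B=lambda x,y,z:atz(c,290+(x-400)/4,185+y/4,z)
pv=A(152,69,.124);kn=A(155,237,.1545);cc=[A(x,y,.008) for x,y in((297,75),(360,275),(157,345))]
print("pivot",pv,"knob",kn,np.linalg.norm((pv-kn)[:2]));
print("corners",cc,np.linalg.norm(cc[0]-cc[1]),np.linalg.norm(cc[1]-cc[2]),"pot centre",(cc[0]+cc[2])/2)
print("coverc",A(165,182,.1165))
h0,h1=B(580,57,.076),B(642,274,.076);print("handle",h0,h1,(h0+h1)/2,np.linalg.norm(h0-h1),np.degrees(np.arctan2(*(h1-h0)[[1,0]])))
s0,s1=B(608,372,.002),B(688,348,.014);print("spout",s0,s1)
W=cloud(c)
# handle via depth
m=(W[185:285,290:390].reshape(-1,3));m=m[(m[:,2]>.066)&(m[:,2]<.085)]
print(len(m),np.median(m[:,2]),m.mean(0));
d=m[:,:2]-m[:,:2].mean(0);u,s,v=np.linalg.svd(d,full_matrices=False);print(np.degrees(np.arctan2(v[0,1],v[0,0])),np.ptp(d@v[0]),np.ptp(d@v[1]),((d@v[0]).max()+(d@v[0]).min())/2)
k=W[210:310,145:245].reshape(-1,3);k1=k[(k[:,2]>.14)];print("knob depth",len(k1),k1.mean(0))
k2=k[(k[:,2]>.11)&(k[:,2]<.121)];print("cover z",np.median(k2[:,2]),k2.mean(0))
# scene cloud
c2=pickle.load(open("scene.pkl","rb"));W2=cloud(c2).reshape(-1,3)
for ctr in (kn,):
    q=W2[(np.hypot(*(W2[:,:2]-ctr[:2]).T)<.03)&(W2[:,2]>.148)];print("scene knob",len(q),q.mean(0))
q=W2[(np.hypot(*(W2[:,:2]-(h0+h1)[:2]/2).T)<.09)&(W2[:,2]>.066)&(W2[:,2]<.09)];print("scene handle",len(q),q.mean(0),np.median(q[:,2]))
d=q[:,:2]-q[:,:2].mean(0);u,s,v=np.linalg.svd(d,full_matrices=False);print(np.degrees(np.arctan2(v[0,1],v[0,0])),np.ptp(d@v[0]))
```

Add to h.py:
```python
from scipy.spatial.transform import Rotation as R
def delta(s,pos,rpy):
    """shift (m) and turn (deg) from measured state s to target, in tool axes"""
    R0=R.from_euler("xyz",s["eef_rot"],degrees=True);R1=R.from_euler("xyz",rpy,degrees=True)
    return np.round(R0.inv().apply(np.array(pos)-s["tcp_pos"]),4),np.round((R0.inv()*R1).as_rotvec(degrees=True),2)
```

Run:
```python
from h import *
from plant import r, camrig
W=np.vstack([cloud(pickle.load(open(n+".pkl","rb"))).reshape(-1,3) for n in("top","scene")])
m=(W[:,0]>.3)&(W[:,0]<.8)&(W[:,1]>-.4)&(W[:,1]<.7)&(W[:,2]>.1)
H,_,_=np.histogram2d(W[m,0],W[m,1],bins=[10,22],range=[[.3,.8],[-.4,.7]]);
for i,row in enumerate(H): print(round(.3+.05*i,2),row.astype(int))
s=r.get_state()
print(delta(s,[.45,-.3,.227],[180,0,-166.7+54]))
print(delta(s,[.4427,.3151,.227],[180,0,-50]))
```

```text
0.3 [0 0 0 0 0 0 0 0 0 0 0 0 0 0 0 0 0 0 0 0 0 0]
0.35 [0 0 0 0 0 0 0 0 0 0 0 0 0 0 0 0 0 0 0 0 0 0]
0.4 [  0   0   0   0   0   0   0   0   0   0   0   0   0  52 458   0   0   0
   0  96 782 264]
0.45 [   0    0    0    0    0    0    0    0    0    0    0    0    0  568
 1394   91    0    0    0  404 1366 1673]
0.5 [   0    0    0    0    0    0    0    0    0    0    0    0    0   24
  531    0    0    0  237 3199 2230 3192]
0.55 [   0    0    0    0    0    0    0    0    0    0    0    0    0    0
    0    0    0    0  327 2330 4236    0]
0.6 [   0    0    0    0    0    0    0    0    0    0    0    0    0    0
    0    0    0  701 2612 6422    0    0]
0.65 [ 210  129    0    0    0    0    0    0    0    0    0    0    0    0
    0    0  632 3818 8057    0    0    0]
0.7 [   25   626   812   752   996     0     0     0     0     0     0     0
     0     0     0   564  3636 10099     0     0     0     0]
0.75 [   0    0  259 1252 1787 1550   43    0    0    0    0    0    0    0
  153 2434 6868    0    0    0    0    0]
(array([-0.369 ,  0.2792, -0.0009]), array([ 8.000e-02,  3.000e-02, -5.403e+01]))
(array([-0.5032,  0.8796, -0.    ]), array([ 6.0000e-02,  8.0000e-02, -1.1673e+02]))
```

Everything agrees with the given sizes (knob to pivot 79 mm, handle 108 mm, plate about 106 mm). The cover is slightly ajar, at about 0.19 rad. The wall beyond the pot is near x+y = 1.07, so I keep the gripper's long side parallel to it (yaw -135).

The rows are not in the units I measure in: shifts go in shares of 75 cm and turns go in shares of 360 degrees. I convert before sending: -0.37 m / 0.75 = -0.4933, 0.28 m / 0.75 = 0.3733, -31.7 degrees / 360 = -0.0881.

>>> drive_effector --deltas '[{"xyz":[-0.16,0.12,0],"rotvec":[0,0,-0.0278]},{"xyz":[-0.16,0.12,0],"rotvec":[0,0,-0.0278]},{"xyz":[-0.16,0.12,0],"rotvec":[0,0,-0.0278]},{"xyz":[-0.16,0.12,0],"rotvec":[0,0,-0.0278]},{"xyz":[-0.32,0.24,0],"rotvec":[0,0,-0.0556]},{"xyz":[-0.32,0.24,0],"rotvec":[0,0,-0.0556]},{"xyz":[-0.32,0.24,0],"rotvec":[0,0,-0.0556]},{"xyz":[-0.4933,0.3733,0],"rotvec":[0,0,-0.0881]},{"xyz":[-0.4933,0.3733,0],"rotvec":[0,0,-0.0881]},{"xyz":[-0.4933,0.3733,0],"rotvec":[0,0,-0.0881]},{"xyz":[-0.4933,0.3733,0],"rotvec":[0,0,-0.0881]},{"xyz":[-0.4933,0.3733,0],"rotvec":[0,0,-0.0881]}]' --aperture 0.05 --squeeze 20

```text
time_s: 1.1
tcp_pos: [0.4527, -0.2964, 0.2265]
eef_rot: [-180.0, 0.0, -134.9]
contact_force: [0.4, -0.2, -0.4]
gripper_width: 0.0501
gripper_force: 0.0
```

Run:
```python
from h import *
from plant import r, camrig
s=r.get_state();print(s["joints"],delta(s,[.4427,.3151,.225],[180,0,-135]))
```

```text
[-1.24736104e+01  7.93870057e+00 -1.62590642e+01 -2.39008972e-02
 -6.57845675e+01 -3.24285816e+01] (array([-0.426 ,  0.4388,  0.0017]), array([-0.  ,  0.03,  0.09]))
```

To row units: 0.439 m / 0.75 = 0.5853, -0.426 m / 0.75 = -0.568.

>>> drive_effector --deltas '[{"xyz":[-0.2667,0.2667,0]},{"xyz":[-0.2667,0.2667,0]},{"xyz":[-0.2667,0.2667,0]},{"xyz":[-0.2667,0.2667,0]},{"xyz":[-0.2667,0.2667,0]},{"xyz":[-0.2667,0.2667,0]},{"xyz":[-0.2667,0.2667,0]},{"xyz":[-0.568,0.5853,0]},{"xyz":[-0.568,0.5853,0]},{"xyz":[-0.568,0.5853,0]},{"xyz":[-0.568,0.5853,0]},{"xyz":[-0.568,0.5853,0]}]'

```text
time_s: 2.1
tcp_pos: [0.4443, 0.1937, 0.2267]
eef_rot: [180.0, 0.0, -135.0]
contact_force: [1.0, -0.3, -0.2]
gripper_width: 0.05
gripper_force: 0.0
```

Run:
```python
from h import *
from plant import r, camrig
s=r.get_state();print(s["joints"],delta(s,[.4427,.3151,.225],[180,0,-135]),delta(s,[.4427,.3151,.126],[180,0,-135]))
```

```text
[ 4.68540996e+01  2.33751716e+00 -2.25588591e+01 -8.86500161e-03
 -6.50842696e+01 -9.18513952e+01] (array([-0.0847,  0.087 ,  0.0017]), array([ 0.01,  0.02, -0.  ])) (array([-0.0847,  0.087 ,  0.1007]), array([ 0.01,  0.02, -0.  ]))
```

To row units: 0.1 m / 0.75 = 0.1333, 0.087 m / 0.75 = 0.116.

>>> drive_effector --deltas '[{"xyz":[-0.1133,0.116,0]},{"xyz":[-0.1133,0.116,0]},{"xyz":[-0.1133,0.116,0]},{"xyz":[-0.1133,0.116,0]},{"xyz":[-0.1133,0.116,0]},{"xyz":[-0.1133,0.116,0.04]},{"xyz":[-0.1133,0.116,0.08]},{"xyz":[-0.1133,0.116,0.1133]},{"xyz":[-0.1133,0.116,0.1333]},{"xyz":[-0.1133,0.116,0.1333]},{"xyz":[-0.1133,0.116,0.1333]}]'

```text
time_s: 3.02
tcp_pos: [0.4437, 0.312, 0.1264]
eef_rot: [-180.0, -0.1, -135.1]
contact_force: [0.0, 0.2, 0.6]
gripper_width: 0.0503
gripper_force: 0.0
```

Run:
```python
from h import *
from plant import r, camrig
s=r.get_state();print(s["joints"],delta(s,[.4427,.3151,.126],[180,0,-135]))
c=camrig.capture("scene");cv2.imwrite("pics/s1.png",cv2.resize(c["frame"][200:380,170:370,::-1],None,fx=3,fy=3))
```

```text
[ 5.58281840e+01  1.33031087e+01 -2.38274644e+01  1.19768138e-02
 -5.29715933e+01 -1.00899594e+02] (array([-0.0014,  0.0029,  0.0004]), array([-0.03, -0.1 , -0.06]))
```

View pics/s1.png

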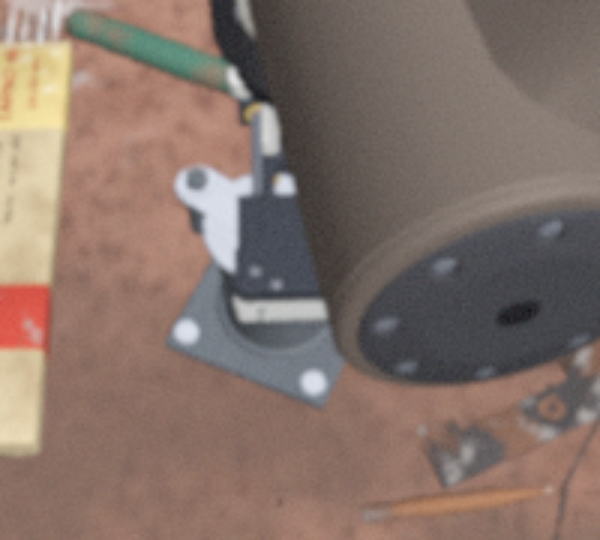

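The arm hides the knob; the pivot is at (195,178) and the fingers straddle the knob around (270,240). Closing.

To row units: 0.002 m / 0.75 = 0.0027, -0.001 m / 0.75 = -0.0013.

>>> drive_effector --deltas '[{"xyz":[-0.0013,0.0027,0]},{"xyz":[-0.0013,0.0027,0]},{"xyz":[-0.0013,0.0027,0]},{"xyz":[-0.0013,0.0027,0]},{"xyz":[-0.0013,0.0027,0]},{"xyz":[-0.0013,0.0027,0]}]' --aperture 0.0 --squeeze 20

```text
time_s: 3.57
tcp_pos: [0.4431, 0.3155, 0.1268]
eef_rot: [180.0, 0.0, -135.0]
contact_force: [3.9, 0.8, -0.7]
gripper_width: 0.0151
gripper_force: 12.3
```

Run:
```python
from h import *
from plant import r, camrig
s=r.get_state()
pv=np.array([.5213,.3262]);a0=np.degrees(np.arctan2(*(s["tcp_pos"][:2]-pv)[::-1]))%360;rad=np.hypot(*(s["tcp_pos"][:2]-pv));print(a0,rad)
for a in np.linspace(a0,84,13)[1:]:
    t=np.radians(a);print(delta(s,[*(pv+.08*np.array([np.cos(t),np.sin(t)])),s["tcp_pos"][2]],s["eef_rot"])[0])
```

```text
187.77716184134275 0.07889224244543719
[-0.0071  0.0097  0.    ]
[-0.0164  0.0174  0.    ]
[-0.0267  0.0237  0.    ]
[-0.0378  0.0283  0.    ]
[-0.0496  0.0312  0.    ]
[-0.0616  0.0323  0.    ]
[-0.0736  0.0316  0.    ]
[-0.0854  0.029   0.    ]
[-0.0967  0.0248  0.    ]
[-1.072e-01  1.890e-02  1.000e-04]
[-1.167e-01  1.140e-02  1.000e-04]
[-1.25e-01  2.70e-03  1.00e-04]
```

To row units: -0.0615 m / 0.75 = -0.082, -0.05 m / 0.75 = -0.0667.

>>> drive_effector --deltas '[{"xyz":[-0.004,0.0067,0]},{"xyz":[-0.0093,0.0133,0]},{"xyz":[-0.0213,0.0233,0]},{"xyz":[-0.028,0.028,0]},{"xyz":[-0.036,0.0313,0]},{"xyz":[-0.0507,0.0373,0]},{"xyz":[-0.0667,0.0413,0]},{"xyz":[-0.082,0.0427,0]}]'

```text
time_s: 4.23
tcp_pos: [0.4637, 0.3815, 0.1264]
eef_rot: [-180.0, -0.1, -135.0]
contact_force: [0.0, -5.3, 3.0]
gripper_width: 0.0151
gripper_force: 20.0
```

>>> drive_effector --deltas '[{"xyz":[-0.016,-0.0013,0]},{"xyz":[-0.032,-0.0047,0]},{"xyz":[-0.0467,-0.01,0]},{"xyz":[-0.0607,-0.018,0]},{"xyz":[-0.0733,-0.028,0]},{"xyz":[-0.08,-0.0333,0]},{"xyz":[-0.0847,-0.0393,0]},{"xyz":[-0.0847,-0.0393,0]}]'

```text
time_s: 4.9
tcp_pos: [0.5312, 0.4115, 0.1266]
eef_rot: [179.8, 0.5, -135.0]
contact_force: [-1.2, 16.3, -5.3]
gripper_width: 0.0155
gripper_force: 20.0
```

Run:
```python
from plant import r, camrig
import numpy as np
s=r.get_state();d=s["tcp_pos"][:2]-[.5213,.3262];print(np.degrees(np.arctan2(d[1],d[0])),np.hypot(*d))
```

```text
83.3983402587047 0.08591038631276063
```

To row units: -0.1 m / 0.75 = -0.1333, -0.06 m / 0.75 = -0.08.

>>> drive_effector --deltas '[{"xyz":[0.0053,0.004,0]},{"xyz":[0.0053,0.004,0]},{"xyz":[0.0053,0.004,0]},{"xyz":[0.0053,0.004,0]},{"xyz":[0.0053,0.004,-0.04]},{"xyz":[0.0053,0.004,-0.08]},{"xyz":[0.0053,0.004,-0.1333]},{"xyz":[0.0053,0.004,-0.1333]}]' --aperture 0.045

```text
time_s: 5.57
tcp_pos: [0.528, 0.4067, 0.2354]
eef_rot: [-179.9, 0.7, -135.0]
contact_force: [0.4, 0.8, 2.5]
gripper_width: 0.0449
gripper_force: 0.0
```

Run:
```python
from h import *
from plant import r, camrig
s=r.get_state();print(delta(s,[.5329,.0348,.16],[180,0,-165]),delta(s,[.5329,.0348,.048],[180,0,-165]))
```

```text
(array([ 0.2605, -0.2662,  0.0728]), array([ 0.1 ,  0.67, 30.03])) (array([ 0.2618, -0.2661,  0.1847]), array([ 0.1 ,  0.67, 30.03]))
```

To row units: -0.266 m / 0.75 = -0.3547, 0.26 m / 0.75 = 0.3467, 30 degrees / 360 = 0.0833.

>>> drive_effector --deltas '[{"xyz":[0.1733,-0.1773,0],"rotvec":[0,0,0.0417]},{"xyz":[0.1733,-0.1773,0],"rotvec":[0,0,0.0417]},{"xyz":[0.1733,-0.1773,0],"rotvec":[0,0,0.0417]},{"xyz":[0.1733,-0.1773,0],"rotvec":[0,0,0.0417]},{"xyz":[0.1733,-0.1773,0],"rotvec":[0,0,0.0417]},{"xyz":[0.3467,-0.3547,0.0973],"rotvec":[0,0.0019,0.0833]},{"xyz":[0.3467,-0.3547,0.0973],"rotvec":[0,0.0019,0.0833]},{"xyz":[0.3467,-0.3547,0.0973],"rotvec":[0,0.0019,0.0833]},{"xyz":[0.3467,-0.3547,0.0973],"rotvec":[0,0.0019,0.0833]},{"xyz":[0.3467,-0.3547,0.0973],"rotvec":[0,0.0019,0.0833]},{"xyz":[0.3467,-0.3547,0.0973],"rotvec":[0,0.0019,0.0833]},{"xyz":[0.3467,-0.3547,0.0973],"rotvec":[0,0.0019,0.0833]}]'

```text
time_s: 6.57
tcp_pos: [0.5284, 0.0309, 0.153]
eef_rot: [-179.8, -0.7, -165.2]
contact_force: [-0.6, 0.3, 0.3]
gripper_width: 0.0451
gripper_force: 0.0
```

Run:
```python
from h import *
from plant import r, camrig
s=r.get_state();print(delta(s,[.5329,.0348,.048],[180,0,-165]))
c=camrig.capture("top");W=cloud(c);k=W[200:320,120:260].reshape(-1,3)
cv2.imwrite("pics/t1.png",cv2.resize(c["frame"][160:300,130:400,::-1],None,fx=2.9,fy=2.9))
k1=k[k[:,2]>.14];print("knob",len(k1),k1.mean(0))
d=k1.mean(0)[:2]-[.5213,.3262];print(np.degrees(np.arctan2(d[1],d[0])),np.hypot(*d))
```

```text
(array([-0.0067,  0.003 ,  0.1049]), array([-0.19, -0.74, -0.2 ]))
knob 12517 [0.40350551 0.20868929 0.6070315 ]
-135.0690998762875 0.16638602747582756
```

View pics/t1.png

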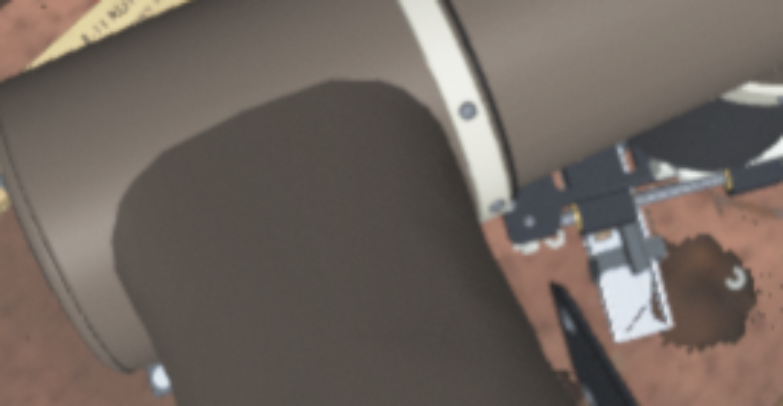

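The arm hides the pot from above; the gripper is over the chute handle at about (630,210). I'll check the cover from the scene camera while descending.

To row units: 0.104 m / 0.75 = 0.1387, 0.095 m / 0.75 = 0.1267, -0.7 degrees / 360 = -0.0019.

>>> drive_effector --deltas '[{"xyz":[-0.0093,0.004,0.0267],"rotvec":[0,-0.0019,0]},{"xyz":[-0.0093,0.004,0.0533],"rotvec":[0,-0.0019,0]},{"xyz":[-0.0093,0.004,0.08],"rotvec":[0,-0.0019,0]},{"xyz":[-0.0093,0.004,0.1067],"rotvec":[0,-0.0019,0]},{"xyz":[-0.0093,0.004,0.1267],"rotvec":[0,-0.0019,0]},{"xyz":[-0.0093,0.004,0.1387],"rotvec":[0,-0.0019,0]},{"xyz":[-0.0093,0.004,0.1387],"rotvec":[0,-0.0019,0]},{"xyz":[-0.0093,0.004,0.1387],"rotvec":[0,-0.0019,0]}]'

```text
time_s: 7.28
tcp_pos: [0.5343, 0.0377, 0.0499]
eef_rot: [-179.8, 0.0, -164.9]
contact_force: [0.8, 0.0, 0.1]
gripper_width: 0.0448
gripper_force: 0.0
```

Run:
```python
from h import *
from plant import r, camrig
s=r.get_state();print(delta(s,[.5329,.0348,.048],[180,0,-165]))
c=camrig.capture("scene");W=cloud(c).reshape(-1,3)
k=W[(np.hypot(W[:,0]-.52,W[:,1]-.35)<.12)&(W[:,2]>.145)&(W[:,2]<.16)];print(len(k),k.mean(0),k.std(0))
cv2.imwrite("pics/s2.png",cv2.resize(c["frame"][140:340,190:450,::-1],None,fx=3,fy=3))
```

```text
(array([ 0.0021, -0.0025,  0.0019]), array([-0.19,  0.04,  0.05]))
86 [0.52454938 0.40726402 0.15284251] [0.00438492 0.00426579 0.00289977]
```

View pics/s2.png

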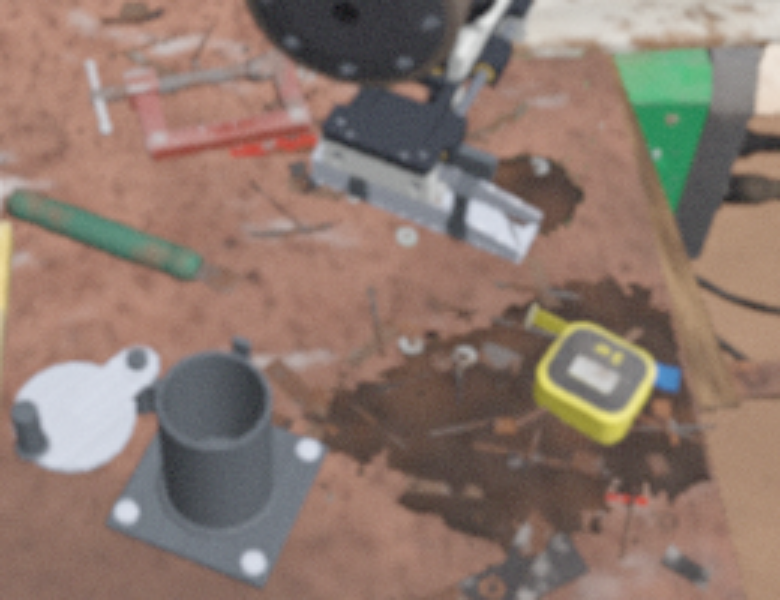

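The picture shows the cover fully aside at (75,415), the mouth open at (213,400), and the gripper astride the handle at (390,140). Grip, and fit the rim for the mouth centre.

To row units: -0.0025 m / 0.75 = -0.0033, 0.002 m / 0.75 = 0.0027.

>>> drive_effector --deltas '[{"xyz":[0.0027,-0.0033,0.002]},{"xyz":[0.0027,-0.0033,0.002]},{"xyz":[0.0027,-0.0033,0.002]},{"xyz":[0.0027,-0.0033,0.002]},{"xyz":[0.0027,-0.0033,0.002]},{"xyz":[0.0027,-0.0033,0.002]},{"xyz":[0.0027,-0.0033,0.002]}]' --aperture 0.0 --squeeze 55

```text
time_s: 7.92
tcp_pos: [0.5326, 0.034, 0.0481]
eef_rot: [-179.8, 0.0, -165.0]
contact_force: [-0.0, -0.1, 1.8]
gripper_width: 0.0098
gripper_force: 55.0
```

Run:
```python
from h import *
from plant import r, camrig
c=camrig.capture("scene");W=cloud(c).reshape(-1,3)
k=W[(abs(W[:,2]-.110)<.0025)&(np.hypot(W[:,0]-.474,W[:,1]-.309)<.042)]
from scipy.optimize import least_squares
f=least_squares(lambda p:np.hypot(k[:,0]-p[0],k[:,1]-p[1])-.033,[.474,.309],loss="soft_l1",f_scale=.002);print(len(k),f.x,f.cost,np.median(abs(f.fun)))
print(r.get_state()["joints"])
```

```text
266 [0.47458574 0.30950637] 0.00028472536408262396 0.0011722890725911449
[  24.85476693   18.1255737   -29.96461919    0.28156655  -41.90292596
 -100.08535776]
```

Run:
```python
from h import *
for d in(-174,-165,-147,-129,-100,-84,-60,-39):
  for t in(-8,20,40):
    o=[]
    for f in(35,45):
      Rt=R.from_euler("xyz",[180,t,d],degrees=True)
      M=R.from_euler("y",90+f,degrees=True).inv()*R.from_euler("z",-51,degrees=True)*Rt
      q=M.as_euler("ZYZ",degrees=True);o.append((round(q[0]),round(-q[1]),round((-90-q[2]+180)%360-180)))
    print(d,t,o)
```

```text
-174 -8 [(6, -61, -132), (7, -51, -130)]
-174 20 [(-21, -43, -149), (-26, -33, -155)]
-174 40 [(-51, -36, -173), (-64, -30, 172)]
-165 -8 [(5, -62, -123), (6, -52, -122)]
-165 20 [(-18, -40, -138), (-23, -31, -145)]
-165 40 [(-49, -30, -164), (-65, -25, 178)]
-147 -8 [(3, -63, -107), (3, -53, -106)]
-147 20 [(-10, -36, -115), (-14, -27, -119)]
-147 40 [(-36, -20, -138), (-61, -13, -164)]
-129 -8 [(0, -63, -90), (0, -53, -90)]
-129 20 [(0, -35, -90), (0, -25, -90)]
-129 40 [(0, -15, -90), (0, -5, -90)]
-100 -8 [(-4, -62, -63), (-5, -52, -64)]
-100 20 [(15, -38, -50), (20, -29, -45)]
-100 40 [(46, -26, -24), (65, -20, -3)]
-84 -8 [(-6, -61, -48), (-7, -51, -50)]
-84 20 [(21, -43, -31), (26, -33, -25)]
-84 40 [(51, -36, -7), (64, -30, 8)]
-60 -8 [(-9, -58, -26), (-10, -48, -28)]
-60 20 [(25, -50, -6), (29, -41, 0)]
-60 40 [(50, -51, 11), (58, -45, 22)]
-39 -8 [(-10, -55, -6), (-11, -46, -8)]
-39 20 [(24, -57, 13), (27, -48, 19)]
-39 40 [(46, -64, 24), (50, -57, 33)]
```

Add to h.py:
```python
LIP=np.array([.090,0,.0456]);M=np.array([.4746,.3095])
def pour(t,back=.014,z=.123,d=-70):
    """TCP pose with the lip `back` m short of the mouth centre at height z, nose down t deg"""
    a=np.radians(d);p=np.array([*(M-back*np.array([np.cos(a),np.sin(a)])),z])
    return p-R.from_euler("xyz",[180,t,d],degrees=True).apply(LIP),[180,t,d]
```

Run:
```python
from h import *
from plant import r, camrig
s=r.get_state();np.set_printoptions(suppress=True)
print(delta(s,s["tcp_pos"]+[0,0,.15],[180,-7,-165]))
print(pour(-7,z=.2),delta(s,*pour(-7,z=.2)))
```

```text
(array([-0.0001, -0.0005, -0.15  ]), array([-0.18,  7.04, -0.03]))
(array([0.43735866, 0.41181974, 0.23429186]), [180, -7, -70]) (array([-0.0058,  0.389 , -0.1874]), array([  5.63,   5.19, -94.9 ]))
```

>>> drive_effector --deltas '[{"xyz":[0,0,-0.0053],"rotvec":[0,0.0028,0]},{"xyz":[0,0,-0.016],"rotvec":[0,0.0056,0]},{"xyz":[0,0,-0.032],"rotvec":[0,0.0111,0]},{"xyz":[0,0,-0.052],"rotvec":[0,0.0167,0]},{"xyz":[0,0,-0.072],"rotvec":[0,0.0194,0]},{"xyz":[0,0,-0.092],"rotvec":[0,0.0194,0]},{"xyz":[0,0,-0.112],"rotvec":[0,0.0194,0]},{"xyz":[0,0,-0.132],"rotvec":[0,0.0194,0]},{"xyz":[0,0,-0.152],"rotvec":[0,0.0194,0]},{"xyz":[0,0,-0.172],"rotvec":[0,0.0194,0]},{"xyz":[0,0,-0.1893],"rotvec":[0,0.0194,0]},{"xyz":[0,0,-0.2],"rotvec":[0,0.0194,0]}]'

```text
time_s: 8.97
tcp_pos: [0.5323, 0.0346, 0.1988]
eef_rot: [-179.8, -6.9, -165.0]
contact_force: [-0.1, 0.2, -4.1]
gripper_width: 0.0096
gripper_force: 55.0
```

Run:
```python
from h import *
from plant import r, camrig
s=r.get_state();np.set_printoptions(suppress=True)
P,e=pour(-7,z=.2);p0=s["tcp_pos"]
# smooth path: position and yaw together
for k,a in enumerate(np.linspace(0,1,9)[1:]):
    print(delta(s,p0+a*(P-p0),[180,-7,-165+95*a]))
```

```text
(array([-0.0002,  0.0486, -0.0046]), array([  1.28,   0.04, -11.83]))
(array([-0.0003,  0.0972, -0.0093]), array([  2.73,   0.02, -23.62]))
(array([-0.0005,  0.1458, -0.0139]), array([  4.17,   0.01, -35.4 ]))
(array([-0.0006,  0.1944, -0.0185]), array([  5.62,  -0.01, -47.19]))
(array([-0.0008,  0.243 , -0.0232]), array([  7.06,  -0.03, -58.98]))
(array([-0.001 ,  0.2917, -0.0278]), array([  8.51,  -0.05, -70.76]))
(array([-0.0011,  0.3403, -0.0324]), array([  9.96,  -0.07, -82.55]))
(array([-0.0013,  0.3889, -0.0371]), array([ 11.41,  -0.09, -94.34]))
```

The rows are not in the units I measure in: shifts go in shares of 75 cm and turns go in shares of 360 degrees. I convert before sending: 0.182 m / 0.75 = 0.2427, 0.164 m / 0.75 = 0.2187, -44 degrees / 360 = -0.1222.

>>> drive_effector --deltas '[{"xyz":[0,0.0053,0],"rotvec":[0.0003,0,-0.0028]},{"xyz":[0,0.016,-0.0013],"rotvec":[0.0008,0,-0.0083]},{"xyz":[0,0.032,-0.0027],"rotvec":[0.0017,0,-0.0167]},{"xyz":[0,0.052,-0.0053],"rotvec":[0.0031,0,-0.0264]},{"xyz":[0,0.0747,-0.0067],"rotvec":[0.0044,0,-0.0375]},{"xyz":[0,0.0987,-0.0093],"rotvec":[0.0058,0,-0.05]},{"xyz":[0,0.1227,-0.012],"rotvec":[0.0072,0,-0.0625]},{"xyz":[0,0.1467,-0.0133],"rotvec":[0.0089,0,-0.075]},{"xyz":[0,0.1707,-0.016],"rotvec":[0.0103,0,-0.0861]},{"xyz":[0,0.1947,-0.0187],"rotvec":[0.0117,0,-0.0986]},{"xyz":[0,0.2187,-0.0213],"rotvec":[0.0131,0,-0.1111]},{"xyz":[0,0.2427,-0.0227],"rotvec":[0.0147,0,-0.1222]}]'

```text
time_s: 9.97
tcp_pos: [0.486, 0.2121, 0.2131]
eef_rot: [180.0, -7.2, -120.3]
contact_force: [1.1, 0.1, -4.1]
gripper_width: 0.0097
gripper_force: 55.0
```

Run:
```python
from h import *
from plant import r, camrig
s=r.get_state();np.set_printoptions(suppress=True)
P,e=pour(-7,z=.2);p0=s["tcp_pos"];y0=s["eef_rot"][2];print(s["joints"])
for k,a in enumerate(np.linspace(0,1,5)[1:]):
    print(delta(s,p0+a*(P-p0),[180,-7,y0+(-70-y0)*a]))
```

```text
[ 46.04950915  11.2941203  -15.07431322   1.77229353 -70.6052704
 -77.08053301]
(array([-0.036 ,  0.0357, -0.0099]), array([  1.56,  -0.16, -12.49]))
(array([-0.072 ,  0.0715, -0.0197]), array([  3.11,  -0.16, -24.98]))
(array([-0.108 ,  0.1072, -0.0296]), array([  4.66,  -0.15, -37.47]))
(array([-0.144 ,  0.1429, -0.0395]), array([  6.21,  -0.15, -49.96]))
```

To row units: -0.144 m / 0.75 = -0.192, 0.143 m / 0.75 = 0.1907, -50 degrees / 360 = -0.1389.

>>> drive_effector --deltas '[{"xyz":[-0.0173,0.0173,-0.0047],"rotvec":[0.0014,0,-0.0111]},{"xyz":[-0.0347,0.0347,-0.0093],"rotvec":[0.0028,0,-0.0236]},{"xyz":[-0.052,0.052,-0.014],"rotvec":[0.0044,0,-0.0361]},{"xyz":[-0.0693,0.0693,-0.0187],"rotvec":[0.0061,0,-0.0486]},{"xyz":[-0.0867,0.0867,-0.024],"rotvec":[0.0078,0,-0.0611]},{"xyz":[-0.104,0.104,-0.028],"rotvec":[0.0094,0,-0.0736]},{"xyz":[-0.1213,0.1213,-0.0333],"rotvec":[0.0108,0,-0.0861]},{"xyz":[-0.1387,0.1373,-0.038],"rotvec":[0.0125,0,-0.0986]},{"xyz":[-0.156,0.1547,-0.0427],"rotvec":[0.0139,0,-0.1111]},{"xyz":[-0.1733,0.172,-0.0473],"rotvec":[0.0156,0,-0.1236]},{"xyz":[-0.1853,0.184,-0.0507],"rotvec":[0.0167,0,-0.1333]},{"xyz":[-0.192,0.1907,-0.0527],"rotvec":[0.0172,0,-0.1389]}]'

```text
time_s: 10.97
tcp_pos: [0.4381, 0.4126, 0.2339]
eef_rot: [179.9, -7.2, -69.9]
contact_force: [1.1, -0.4, -3.8]
gripper_width: 0.0095
gripper_force: 55.0
```

Run:
```python
from h import *
from plant import r, camrig
s=r.get_state();np.set_printoptions(suppress=True)
print(s["joints"]);
for t,z in((-6,.17),(-4,.14),(0,.128),(5,.125),(10,.123),(14,.122)): print(t,z,*delta(s,*pour(t,z=z)))
c=camrig.capture("scene");W=cloud(c);cv2.imwrite("pics/s3.png",cv2.resize(c["frame"][150:350,150:410,::-1],None,fx=3,fy=3))
```

```text
[ 65.12925747  15.48028973  -8.1417184    5.2687723  -71.59994575
 -46.93501285]
-6 0.17 [-0.0024  0.0009  0.0278] [ 0.08 -1.17  0.09]
-4 0.14 [-0.0044  0.0009  0.0545] [ 0.08 -3.17  0.09]
0 0.128 [-0.0022  0.0009  0.0605] [ 0.08 -7.17  0.09]
5 0.125 [0.0027 0.0009 0.0564] [  0.09 -12.17   0.08]
10 0.123 [0.0083 0.0009 0.0518] [  0.09 -17.17   0.08]
14 0.122 [0.0132 0.0009 0.0479] [  0.09 -21.17   0.08]
```

View pics/s3.png

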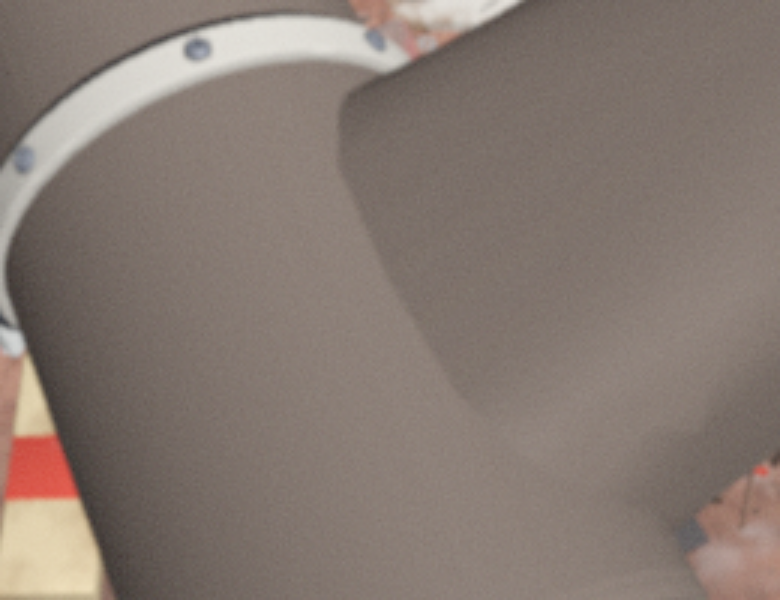

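The scene camera sees only the arm here. I'll descend, then check the lip over the mouth from the top camera.

To row units: 0.0605 m / 0.75 = 0.0807, 0.058 m / 0.75 = 0.0773, -7.2 degrees / 360 = -0.02.

>>> drive_effector --deltas '[{"xyz":[-0.0013,0.0013,0.0107],"rotvec":[0,-0.0014,0]},{"xyz":[-0.0027,0.0013,0.024],"rotvec":[0,-0.0028,0]},{"xyz":[-0.004,0.0013,0.0373],"rotvec":[0,-0.0033,0]},{"xyz":[-0.004,0.0013,0.0507],"rotvec":[0,-0.0056,0]},{"xyz":[-0.0053,0.0013,0.0627],"rotvec":[0,-0.0072,0]},{"xyz":[-0.0053,0.0013,0.0727],"rotvec":[0,-0.0089,0]},{"xyz":[-0.004,0.0013,0.0773],"rotvec":[0,-0.0139,0]},{"xyz":[-0.0027,0.0013,0.0807],"rotvec":[0,-0.02,0]},{"xyz":[-0.0027,0.0013,0.0807],"rotvec":[0,-0.02,0]},{"xyz":[-0.0027,0.0013,0.0807],"rotvec":[0,-0.02,0]}]'

```text
time_s: 11.85
tcp_pos: [0.441, 0.4046, 0.1752]
eef_rot: [-180.0, 0.1, -70.4]
contact_force: [0.5, 0.0, -3.6]
gripper_width: 0.0098
gripper_force: 55.0
```

Run:
```python
from h import *
from plant import r, camrig
s=r.get_state();np.set_printoptions(suppress=True)
print(s["joints"]);print(s["tcp_pos"]+R.from_euler("xyz",s["eef_rot"],degrees=True).apply(LIP))
c=camrig.capture("top");pickle.dump(c,open("t2.pkl","wb"));cv2.imwrite("pics/t2.png",cv2.resize(c["frame"][170:310,90:280,::-1],None,fx=4,fy=4))
```

```text
[ 61.21083395  15.55709196 -13.48774408  -0.02234038 -60.89519706
 -41.60506511]
[0.4712356  0.31987709 0.12949302]
```

View pics/t2.png

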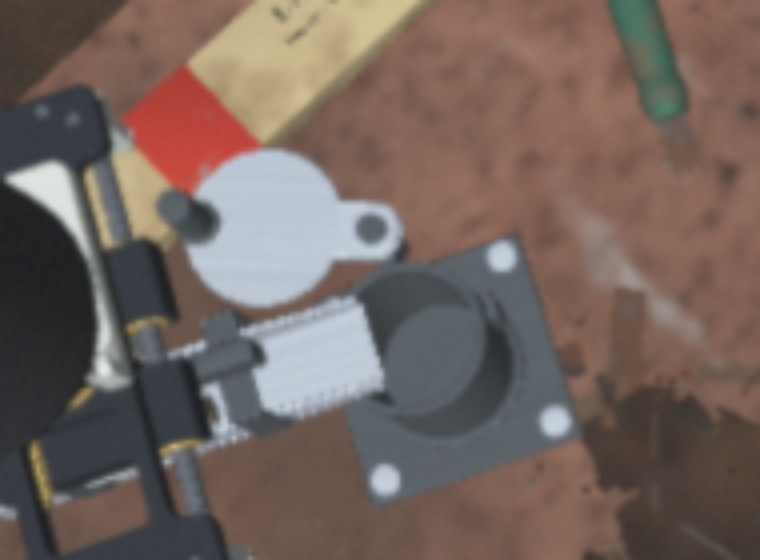

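The spout lip runs (358,300)–(385,388), inside the mouth's left side; the rim spans roughly x 355–520, y 265–438. Checking in metres.

Run:
```python
from h import *
from plant import r, camrig
c=pickle.load(open("t2.pkl","rb"));A=lambda x,y,z:atz(c,90+x/4,170+y/4,z)
print("lip",A(358,300,.1435),A(385,388,.1435),A(372,345,.1295),"rim right",A(520,350,.11),"bottom",A(440,438,.11),"top",A(430,262,.11))
W=cloud(c)[170:310,90:280].reshape(-1,3)
from scipy.optimize import least_squares
k=W[(abs(W[:,2]-.110)<.0025)&(np.hypot(W[:,0]-.474,W[:,1]-.309)<.042)]
f=least_squares(lambda p:np.hypot(k[:,0]-p[0],k[:,1]-p[1])-.033,[.474,.309],loss="soft_l1",f_scale=.002);print(len(k),f.x)
s=r.get_state()
for t,z in((5,.128),(10,.125),(15,.123),(20,.121),(25,.12),(30,.119),(35,.118),(40,.118)): print(t,z,*delta(s,*pour(t,z=z,back=.013)))
```

```text
lip [0.48586963 0.32668062 0.1435    ] [0.44780262 0.31326444 0.1435    ] [0.46834559 0.32265133 0.1295    ] rim right [0.46884499 0.26026209 0.11      ] bottom [0.42976953 0.29467327 0.11      ] top [0.50893865 0.30216711 0.11      ]
179 [0.47519654 0.31039674]
5 0.128 [ 0.0026  0.0011 -0.0059] [-0.07 -4.95 -0.37]
10 0.125 [ 0.0075  0.001  -0.0102] [-0.08 -9.95 -0.36]
15 0.123 [ 0.0131  0.001  -0.015 ] [ -0.1  -14.95  -0.36]
20 0.121 [ 0.0193  0.001  -0.0193] [ -0.12 -19.95  -0.36]
25 0.12 [ 0.0259  0.0009 -0.024 ] [ -0.13 -24.95  -0.35]
30 0.119 [ 0.0331  0.0009 -0.0281] [ -0.15 -29.95  -0.35]
35 0.118 [ 0.0407  0.0008 -0.0316] [ -0.16 -34.95  -0.34]
40 0.118 [ 0.0486  0.0008 -0.0354] [ -0.18 -39.95  -0.34]
```

To row units: -0.0175 m / 0.75 = -0.0233, -0.016 m / 0.75 = -0.0213, -18 degrees / 360 = -0.05.

>>> drive_effector --deltas '[{"xyz":[0.0013,0,-0.0027],"rotvec":[0,-0.0056,0]},{"xyz":[0.0027,-0.0013,-0.0067],"rotvec":[0,-0.0111,0]},{"xyz":[0.0053,-0.0013,-0.0093],"rotvec":[0,-0.0167,0]},{"xyz":[0.008,-0.0013,-0.0113],"rotvec":[0,-0.0222,0]},{"xyz":[0.01,-0.0013,-0.0133],"rotvec":[0,-0.0278,0]},{"xyz":[0.012,-0.0013,-0.0153],"rotvec":[0,-0.0319,0]},{"xyz":[0.014,-0.0013,-0.0173],"rotvec":[0,-0.0361,0]},{"xyz":[0.016,-0.0013,-0.0187],"rotvec":[0,-0.0389,0]},{"xyz":[0.0173,-0.0013,-0.02],"rotvec":[0,-0.0417,0]},{"xyz":[0.0193,-0.0013,-0.0213],"rotvec":[0,-0.0444,0]},{"xyz":[0.0207,-0.0013,-0.0223],"rotvec":[0,-0.0472,0]},{"xyz":[0.0227,-0.0013,-0.0233],"rotvec":[0,-0.05,0]}]'

```text
time_s: 12.9
tcp_pos: [0.4472, 0.3898, 0.1928]
eef_rot: [-180.0, 18.2, -70.3]
contact_force: [-0.8, -0.5, -4.0]
gripper_width: 0.0095
gripper_force: 55.0
```

Create st.py:
```python
from h import *
from plant import r, camrig
import sys
s=r.get_state();np.set_printoptions(suppress=True);print(s["joints"].round(1),s["tcp_pos"]+R.from_euler("xyz",s["eef_rot"],degrees=True).apply(LIP))
for a in sys.argv[1:]:
    t,z=map(float,a.split(","));print(t,z,*delta(s,*pour(t,z=z,back=.013)))
```

```bash
python3 st.py 20,.121 25,.12 30,.119 35,.118 40,.118
```

```text
[ 48.7  12.1 -10.6 -18.4 -59.5 -20.7] [0.47128816 0.32263336 0.1213917 ]
20.0 0.121 [ 0.0021  0.0017 -0.0026] [-0.12 -1.84 -0.27]
25.0 0.12 [ 0.007   0.0017 -0.0092] [-0.13 -6.84 -0.27]
30.0 0.119 [ 0.0125  0.0016 -0.0154] [ -0.15 -11.84  -0.26]
35.0 0.118 [ 0.0186  0.0016 -0.021 ] [ -0.16 -16.84  -0.25]
40.0 0.118 [ 0.0249  0.0015 -0.0271] [ -0.17 -21.84  -0.25]
```

To row units: -0.0155 m / 0.75 = -0.0207, -0.0135 m / 0.75 = -0.018, -12 degrees / 360 = -0.0333.

>>> drive_effector --deltas '[{"xyz":[0.002,0,-0.0013],"rotvec":[0,-0.0028,0]},{"xyz":[0.0027,0,-0.0033],"rotvec":[0,-0.0056,0]},{"xyz":[0.004,0,-0.0053],"rotvec":[0,-0.0083,0]},{"xyz":[0.0053,0,-0.0067],"rotvec":[0,-0.0111,0]},{"xyz":[0.0067,0,-0.0087],"rotvec":[0,-0.0139,0]},{"xyz":[0.008,0,-0.0107],"rotvec":[0,-0.0167,0]},{"xyz":[0.0093,0,-0.012],"rotvec":[0,-0.0194,0]},{"xyz":[0.0107,0,-0.014],"rotvec":[0,-0.0222,0]},{"xyz":[0.0127,0,-0.016],"rotvec":[0,-0.0258,0]},{"xyz":[0.0147,0,-0.018],"rotvec":[0,-0.0294,0]},{"xyz":[0.0167,0,-0.0207],"rotvec":[0,-0.0333,0]},{"xyz":[0.0167,0,-0.0207],"rotvec":[0,-0.0333,0]}]'

```text
time_s: 13.9
tcp_pos: [0.4535, 0.3733, 0.2037]
eef_rot: [-180.0, 30.2, -70.4]
contact_force: [0.4, -0.3, -4.1]
gripper_width: 0.0098
gripper_force: 55.0
```

```bash
python3 st.py 35,.118 40,.118
```

Run:
```python
from h import *
from plant import r, camrig
c=camrig.capture("top");pickle.dump(c,open("t3.pkl","wb"));cv2.imwrite("pics/t3.png",cv2.resize(c["frame"][170:310,90:280,::-1],None,fx=4,fy=4))
```

```text
[ 37.7  12.3  -7.9 -32.3 -63.6  -5. ] [0.47201092 0.32159039 0.11899267]
35.0 0.118 [ 0.004   0.002  -0.0062] [-0.24 -4.82 -0.31]
40.0 0.118 [ 0.009   0.0019 -0.0134] [-0.26 -9.82 -0.3 ]
```

View pics/t3.png

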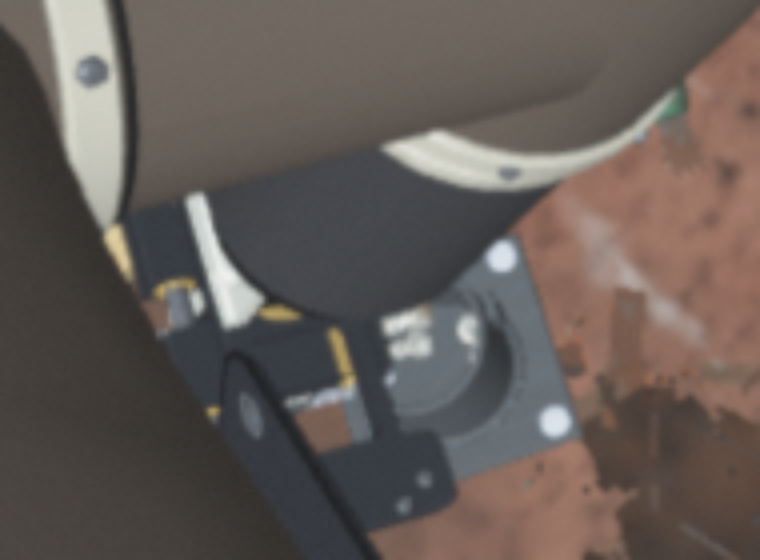

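Several bolts already lie on the pot's floor ((410,340), (470,330)). I'll tip on to about 41° and hold.

To row units: -0.015 m / 0.75 = -0.02, -0.0135 m / 0.75 = -0.018, -11 degrees / 360 = -0.0306.

>>> drive_effector --deltas '[{"xyz":[0.0013,0,-0.0033],"rotvec":[0,-0.0056,0]},{"xyz":[0.0033,0,-0.0067],"rotvec":[0,-0.0111,0]},{"xyz":[0.0067,0,-0.0107],"rotvec":[0,-0.0167,0]},{"xyz":[0.0093,0,-0.014],"rotvec":[0,-0.0222,0]},{"xyz":[0.012,0,-0.018],"rotvec":[0,-0.0278,0]},{"xyz":[0.0133,0,-0.02],"rotvec":[0,-0.0306,0]},{"xyz":[0.0133,0,-0.02],"rotvec":[0,-0.0306,0]},{"xyz":[0.0133,0,-0.02],"rotvec":[0,-0.0306,0]},{"xyz":[0.0133,0,-0.02],"rotvec":[0,-0.0306,0]},{"xyz":[0.0133,0,-0.02],"rotvec":[0,-0.0306,0]},{"xyz":[0.0133,0,-0.02],"rotvec":[0,-0.0306,0]},{"xyz":[0.0133,0,-0.02],"rotvec":[0,-0.0306,0]}]'

```text
time_s: 14.95
tcp_pos: [0.4581, 0.3592, 0.2118]
eef_rot: [-179.9, 41.1, -70.2]
contact_force: [-0.6, -0.3, -2.5]
gripper_width: 0.0095
gripper_force: 55.0
```

```bash
python3 st.py 30,.121 20,.13 10,.15 0,.18 0,.21
```

Run:
```python
from h import *
from plant import r, camrig
a=[]
for i in range(4): a.append(r.get_state()["contact_force"]); c=camrig.capture("top")
print(np.mean(a,0));W=cloud(c).reshape(-1,3)
k=W[(np.hypot(W[:,0]-.4746,W[:,1]-.3095)<.026)&(W[:,2]<.08)];print(len(k),k[:,2].min(),k[:,2].max())
```

```text
[ 27.4  14.4  -5.8 -43.9 -69.9   8.1] [0.47100585 0.32356856 0.11832111]
30.0 0.121 [-0.0077  0.0016  0.0152] [-0.21 11.07 -0.19]
20.0 0.13 [-0.017   0.0017  0.0256] [-0.19 21.07 -0.2 ]
10.0 0.15 [-0.0303  0.0017  0.0282] [-0.17 31.07 -0.22]
0.0 0.18 [-0.0472  0.0017  0.0229] [-0.15 41.07 -0.24]
0.0 0.21 [-0.0669  0.0017  0.0003] [-0.15 41.07 -0.24]
[-0.00573523 -0.08809997 -3.58455434]Traceback (most recent call last):
  File "<stdin>", line 6, in <module>
    return umr_minimum(a, axis, None, out, keepdims, initial, where)
ValueError: zero-size array to reduction operation minimum which has no identity
```

To row units: -0.067 m / 0.75 = -0.0893, -0.06 m / 0.75 = -0.08, 41 degrees / 360 = 0.1139.

>>> drive_effector --deltas '[{"xyz":[-0.0053,0,0.0107],"rotvec":[0,0.0153,0]},{"xyz":[-0.0107,0,0.02],"rotvec":[0,0.0306,0]},{"xyz":[-0.016,0,0.028],"rotvec":[0,0.0444,0]},{"xyz":[-0.0227,0,0.034],"rotvec":[0,0.0583,0]},{"xyz":[-0.0307,0,0.036],"rotvec":[0,0.0722,0]},{"xyz":[-0.04,0,0.0373],"rotvec":[0,0.0861,0]},{"xyz":[-0.0507,0,0.0347],"rotvec":[0,0.1,0]},{"xyz":[-0.0627,0,0.0307],"rotvec":[0,0.1139,0]},{"xyz":[-0.08,0,0.0107],"rotvec":[0,0.1139,0]},{"xyz":[-0.0893,0,0],"rotvec":[0,0.1139,0]},{"xyz":[-0.0893,0,0],"rotvec":[0,0.1139,0]}]'

```text
time_s: 16.07
tcp_pos: [0.4417, 0.4078, 0.2583]
eef_rot: [-179.8, 0.3, -70.3]
contact_force: [1.0, -0.2, -2.4]
gripper_width: 0.0098
gripper_force: 55.0
```

Run:
```python
from h import *
from plant import r, camrig
s=r.get_state();np.set_printoptions(suppress=True);print(s["joints"].round(1));P=np.array([.5326,.034,.1988])
for a in(.25,.5,.75,1): print(delta(s,s["tcp_pos"]+a*(P-s["tcp_pos"]),[180,0,-70.3-94.7*a]))
c=camrig.capture("top");cv2.imwrite("pics/t4.png",c["frame"][...,::-1])
a=[]
for i in range(3): a.append(r.get_state()["contact_force"][2]);camrig.capture("scene")
print(a)
```

```text
[ 61.3  12.4  -6.5  -0.1 -70.8 -41.5]
(array([0.0957, 0.0102, 0.0144]), array([-0.17,  0.31, 23.71]))
(array([0.1914, 0.0205, 0.0287]), array([-0.1 ,  0.35, 47.39]))
(array([0.2871, 0.0307, 0.0431]), array([-0.03,  0.38, 71.06]))
(array([0.3828, 0.0409, 0.0575]), array([ 0.05,  0.39, 94.74]))
[np.float64(-3.7426370213272353), np.float64(-3.938343019936924), np.float64(-4.360720757446838)]
```

To row units: 0.285 m / 0.75 = 0.38, 0.26 m / 0.75 = 0.3467, 70.5 degrees / 360 = 0.1958.

>>> drive_effector --deltas '[{"xyz":[0.0173,0.0013,0.0013],"rotvec":[0,0,0.0083]},{"xyz":[0.0467,0.0053,0.0053],"rotvec":[0,0,0.0222]},{"xyz":[0.08,0.008,0.0107],"rotvec":[0,0,0.0417]},{"xyz":[0.1133,0.012,0.016],"rotvec":[0,0,0.0597]},{"xyz":[0.1467,0.016,0.0213],"rotvec":[0,0,0.0778]},{"xyz":[0.18,0.0187,0.0267],"rotvec":[0,0,0.0944]},{"xyz":[0.2133,0.0227,0.032],"rotvec":[0,0,0.1111]},{"xyz":[0.2467,0.0267,0.0373],"rotvec":[0,0,0.1278]},{"xyz":[0.28,0.03,0.0413],"rotvec":[0,0,0.1444]},{"xyz":[0.3133,0.0333,0.0467],"rotvec":[0,0,0.1625]},{"xyz":[0.3467,0.0373,0.052],"rotvec":[0,0,0.1792]},{"xyz":[0.38,0.0413,0.0573],"rotvec":[0,0,0.1958]}]'

```text
time_s: 17.27
tcp_pos: [0.5079, 0.1255, 0.2114]
eef_rot: [179.9, 0.0, -141.2]
contact_force: [0.8, -0.3, -4.0]
gripper_width: 0.0101
gripper_force: 55.0
```

Run:
```python
from h import *
from plant import r, camrig
s=r.get_state();np.set_printoptions(suppress=True)
print(delta(s,[.5326,.034,.19],[180,0,-165]),delta(s,[.5326,.034,.06],[180,0,-165]))
```

```text
(array([ 0.0381, -0.0868,  0.0212]), array([ 0.11,  0.02, 23.79])) (array([ 0.0381, -0.0871,  0.1512]), array([ 0.11,  0.02, 23.79]))
```

To row units: 0.149 m / 0.75 = 0.1987, 0.142 m / 0.75 = 0.1893, 23.8 degrees / 360 = 0.0661.

>>> drive_effector --deltas '[{"xyz":[0.016,-0.036,0.0093],"rotvec":[0,0,0.0181]},{"xyz":[0.0307,-0.0693,0.0173],"rotvec":[0,0,0.0361]},{"xyz":[0.0427,-0.0973,0.0333],"rotvec":[0,0,0.0528]},{"xyz":[0.0493,-0.112,0.06],"rotvec":[0,0,0.0639]},{"xyz":[0.0507,-0.116,0.0867],"rotvec":[0,0,0.0661]},{"xyz":[0.0507,-0.116,0.12],"rotvec":[0,0,0.0661]},{"xyz":[0.0507,-0.116,0.1467],"rotvec":[0,0,0.0661]},{"xyz":[0.0507,-0.116,0.1733],"rotvec":[0,0,0.0661]},{"xyz":[0.0507,-0.116,0.1893],"rotvec":[0,0,0.0661]},{"xyz":[0.0507,-0.116,0.1987],"rotvec":[0,0,0.0661]},{"xyz":[0.0507,-0.116,0.1987],"rotvec":[0,0,0.0661]},{"xyz":[0.0507,-0.116,0.1987],"rotvec":[0,0,0.0661]}]'

```text
time_s: 18.27
tcp_pos: [0.5337, 0.036, 0.0631]
eef_rot: [179.9, 0.0, -164.7]
contact_force: [-0.3, -0.2, -2.5]
gripper_width: 0.0095
gripper_force: 55.0
```

Run:
```python
from h import *
from plant import r, camrig
s=r.get_state();np.set_printoptions(suppress=True)
print(delta(s,[.5326,.034,.048],[180,0,-165]))
```

```text
(array([ 0.0016, -0.0016,  0.0151]), array([0.08, 0.01, 0.35]))
```

To row units: 0.015 m / 0.75 = 0.02, 0.0145 m / 0.75 = 0.0193.

>>> drive_effector --deltas '[{"xyz":[0,0,0.0067]},{"xyz":[0,0,0.012]},{"xyz":[0,0,0.016]},{"xyz":[0,0,0.018]},{"xyz":[0,0,0.0193]},{"xyz":[0,0,0.02]},{"xyz":[0,0,0.02]},{"xyz":[0,0,0.02]}]'

```text
time_s: 18.93
tcp_pos: [0.5339, 0.0365, 0.0482]
eef_rot: [179.9, 0.1, -164.6]
contact_force: [-0.4, -0.1, -2.8]
gripper_width: 0.0095
gripper_force: 55.0
```

To row units: 0.0015 m / 0.75 = 0.002, 0.001 m / 0.75 = 0.0013.

>>> drive_effector --deltas '[{"xyz":[0,0,0.0007]},{"xyz":[0,0,0.0013]},{"xyz":[0,0,0.002]},{"xyz":[0,0,0.002]}]'

```text
time_s: 19.27
tcp_pos: [0.5339, 0.0366, 0.0481]
eef_rot: [179.9, 0.1, -164.6]
contact_force: [-7.1, 1.0, 13.5]
gripper_width: 0.0097
gripper_force: 55.0
```

>>> drive_effector --deltas '[{},{},{},{},{"xyz":[0,0,-0.0067]},{"xyz":[0,0,-0.0267]},{"xyz":[0,0,-0.0667]},{"xyz":[0,0,-0.12]},{"xyz":[0,0,-0.16]},{"xyz":[0,0,-0.2]},{"xyz":[0,0,-0.2267]}]' --aperture 0.045 --squeeze 20

```text
time_s: 20.18
tcp_pos: [0.5345, 0.0362, 0.2203]
eef_rot: [179.9, 0.2, -164.6]
contact_force: [0.8, 0.0, 0.3]
gripper_width: 0.0448
gripper_force: 0.0
```

Run:
```python
from h import *
from plant import r, camrig
s=r.get_state();np.set_printoptions(suppress=True)
print(delta(s,[.35,-.3,.23],[180,0,-135]))
c=camrig.capture("scene");W=cloud(c).reshape(-1,3);print(s["joints"])
k=W[(np.hypot(W[:,0]-.52,W[:,1]-.35)<.12)&(W[:,2]>.145)&(W[:,2]<.16)];print(len(k),k.mean(0),k.std(0))
a=cv2.resize(c["frame"][235:335,200:300,::-1],None,fx=4,fy=4,interpolation=cv2.INTER_CUBIC);b=cv2.resize(c["frame"][150:250,280:380,::-1],None,fx=4,fy=4,interpolation=cv2.INTER_CUBIC)
cv2.imwrite("pics/s5.png",np.hstack([a,b]))
```

```text
(array([ 0.2671, -0.2751, -0.0112]), array([  0.02,   0.26, -29.6 ]))
[ 24.8232345    7.53903987 -17.56835272  -0.04584595 -64.63673052
 -99.40297559]
88 [0.5247523  0.40743116 0.15264224] [0.00415304 0.00437773 0.00274799]
```

View pics/s5.png

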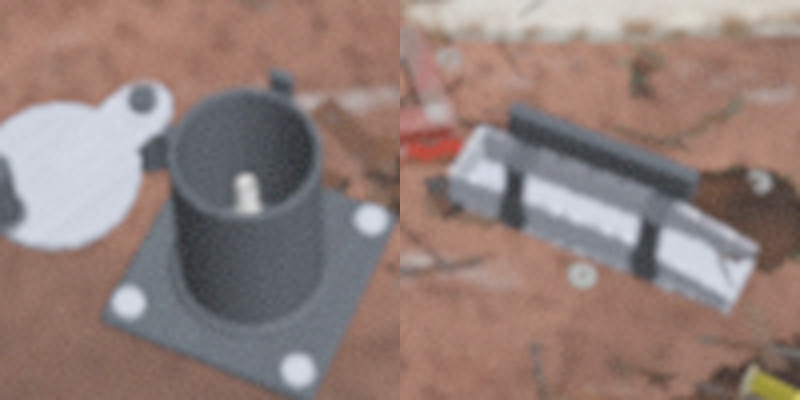

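The chute stands level on the bench (right half) and its floor looks bare; a bolt shows in the pot at (245,190). I'll confirm the chute is empty numerically: cloud heights and yellowish pixels over the floor, before and now.

Run:
```python
from h import *
from plant import r, camrig
def an(c,P,yaw,n):
    W=cloud(c).reshape(-1,3);F=c["frame"].reshape(-1,3).astype(int)
    a=np.radians(yaw);ex=np.array([np.cos(a),np.sin(a)]);ey=np.array([-ex[1],ex[0]])
    d=W[:,:2]-P;x=d@ex-.005;y=d@ey;z=W[:,2]
    m=(abs(x)<.08)&(abs(y)<.013)&(z>-.002)&(z<.022)
    yel=F[:,0]-F[:,2]
    for lo in np.arange(-.08,.08,.02):
        k=m&(x>=lo)&(x<lo+.02);print(n,round(lo,2),k.sum(),"z90 %.4f"%np.percentile(z[k],90) if k.sum() else "","yellow",(k&(yel>15)).sum())
an(pickle.load(open("scene.pkl","rb")),[.5329,.0348],-165,"before")
an(camrig.capture("scene"),[.534,.0365],-164.7,"now")
```

```text
before -0.08 18 z90 0.0127 yellow 0
before -0.06 19 z90 0.0156 yellow 0
before -0.04 39 z90 0.0182 yellow 5
before -0.02 44 z90 0.0144 yellow 0
before 0.0 38 z90 0.0184 yellow 0
before 0.02 7 z90 0.0045 yellow 0
before 0.04 42 z90 0.0053 yellow 0
before 0.06 50 z90 0.0094 yellow 0
now -0.08 16 z90 0.0045 yellow 0
now -0.06 9 z90 0.0041 yellow 0
now -0.04 22 z90 0.0055 yellow 0
now -0.02 20 z90 0.0052 yellow 0
now 0.0 21 z90 0.0055 yellow 0
now 0.02 9 z90 0.0040 yellow 0
now 0.04 42 z90 0.0051 yellow 0
now 0.06 58 z90 0.0083 yellow 0
```

Run:
```python
from h import *
from plant import r, camrig
s=r.get_state();np.set_printoptions(suppress=True)
print(delta(s,[.5247,.4074,.23],[180,0,-135]))
```

```text
(array([-0.0879,  0.3604, -0.0076]), array([ -0.03,   0.47, -29.59]))
```

To row units: 0.36 m / 0.75 = 0.48, 0.325 m / 0.75 = 0.4333, -29.6 degrees / 360 = -0.0822.

>>> drive_effector --deltas '[{"xyz":[-0.0133,0.0533,0],"rotvec":[0,0,-0.0083]},{"xyz":[-0.0267,0.1067,0],"rotvec":[0,0,-0.0181]},{"xyz":[-0.04,0.1613,0],"rotvec":[0,0,-0.0278]},{"xyz":[-0.0533,0.216,0],"rotvec":[0,0,-0.0361]},{"xyz":[-0.0667,0.2707,0],"rotvec":[0,0,-0.0472]},{"xyz":[-0.08,0.3253,-0.004],"rotvec":[0,0,-0.0556]},{"xyz":[-0.0933,0.38,-0.0067],"rotvec":[0,0,-0.0667]},{"xyz":[-0.1053,0.4333,-0.0093],"rotvec":[0,0,-0.075]},{"xyz":[-0.1173,0.48,-0.0107],"rotvec":[0,0,-0.0822]},{"xyz":[-0.1173,0.48,-0.0107],"rotvec":[0,0,-0.0822]},{"xyz":[-0.1173,0.48,-0.0107],"rotvec":[0,0,-0.0822]},{"xyz":[-0.1173,0.48,-0.0107],"rotvec":[0,0,-0.0822]}]'

```text
time_s: 21.28
tcp_pos: [0.5225, 0.4064, 0.2241]
eef_rot: [179.9, -0.0, -135.0]
contact_force: [-0.1, -0.4, -0.4]
gripper_width: 0.0452
gripper_force: 0.0
```

Run:
```python
from h import *
from plant import r, camrig
s=r.get_state();np.set_printoptions(suppress=True)
print(delta(s,[.5245,.4065,.127],[180,0,-135]))
```

```text
(array([-0.0015, -0.0014,  0.0971]), array([ 0.05, -0.04, -0.  ]))
```

To row units: 0.097 m / 0.75 = 0.1293, 0.09 m / 0.75 = 0.12.

>>> drive_effector --deltas '[{"xyz":[-0.002,-0.002,0.0333]},{"xyz":[-0.002,-0.002,0.0667]},{"xyz":[-0.002,-0.002,0.1]},{"xyz":[-0.002,-0.002,0.12]},{"xyz":[-0.002,-0.002,0.1293]},{"xyz":[-0.002,-0.002,0.1293]},{"xyz":[-0.002,-0.002,0.1293]}]'

```text
time_s: 21.87
tcp_pos: [0.5257, 0.4062, 0.1289]
eef_rot: [180.0, 0.1, -135.1]
contact_force: [0.4, 0.7, 0.1]
gripper_width: 0.0448
gripper_force: 0.0
```

>>> drive_effector --deltas '[{},{},{},{},{},{}]' --aperture 0.0 --squeeze 20

```text
time_s: 22.37
tcp_pos: [0.5252, 0.4068, 0.1286]
eef_rot: [179.9, 0.1, -135.0]
contact_force: [-0.7, -0.4, 3.2]
gripper_width: 0.0155
gripper_force: 20.0
```

Run:
```python
from h import *
from plant import r, camrig
s=r.get_state();np.set_printoptions(suppress=True)
pv=np.array([.5213,.3262]);d=s["tcp_pos"][:2]-pv;a0=np.degrees(np.arctan2(d[1],d[0]));print(a0,np.hypot(*d))
for a in np.linspace(a0,200.5,13)[1:]:
    t=np.radians(a);print(delta(s,[*(pv+.08*np.array([np.cos(t),np.sin(t)])),s["tcp_pos"][2]],s["eef_rot"])[0])
```

```text
87.21133055033576 0.08065397792179274
[ 0.0101  0.0085 -0.    ]
[ 0.0211  0.0158 -0.    ]
[ 0.0331  0.0212 -0.    ]
[ 0.0458  0.0246 -0.0001]
[ 0.0589  0.0258 -0.0001]
[ 0.0721  0.0248 -0.0001]
[ 0.0849  0.0218 -0.0001]
[ 0.097   0.0166 -0.0001]
[ 0.1081  0.0095 -0.0002]
[ 0.1179  0.0007 -0.0002]
[ 0.1261 -0.0095 -0.0002]
[ 0.1325 -0.021  -0.0002]
```

To row units: 0.072 m / 0.75 = 0.096, 0.059 m / 0.75 = 0.0787.

>>> drive_effector --deltas '[{"xyz":[0.0067,0.006,0]},{"xyz":[0.0133,0.0113,0]},{"xyz":[0.028,0.0213,0]},{"xyz":[0.044,0.028,0]},{"xyz":[0.0613,0.0327,0]},{"xyz":[0.0787,0.0347,0]},{"xyz":[0.096,0.0333,0]}]'

```text
time_s: 22.95
tcp_pos: [0.4573, 0.3729, 0.1288]
eef_rot: [-179.9, 0.2, -134.9]
contact_force: [19.2, -8.8, -4.6]
gripper_width: 0.0153
gripper_force: 20.0
```

>>> drive_effector --deltas '[{"xyz":[0.0173,-0.004,0]},{"xyz":[0.0333,-0.0107,0]},{"xyz":[0.048,-0.0207,0]},{"xyz":[0.0547,-0.026,0]},{"xyz":[0.0613,-0.0327,0]},{"xyz":[0.0667,-0.0393,0]},{"xyz":[0.072,-0.046,0]},{"xyz":[0.0767,-0.0533,0]},{"xyz":[0.0807,-0.0613,0]},{"xyz":[0.0813,-0.0633,0]},{"xyz":[0.0813,-0.0633,0]}]'

```text
time_s: 23.87
tcp_pos: [0.4472, 0.3008, 0.1291]
eef_rot: [179.7, 0.5, -135.0]
contact_force: [-2.9, 12.8, -1.3]
gripper_width: 0.0154
gripper_force: 20.0
```

Run:
```python
from plant import r, camrig
import numpy as np
s=r.get_state();d=s["tcp_pos"][:2]-[.5213,.3262];print(np.degrees(np.arctan2(d[1],d[0]))%360,np.hypot(*d))
```

```text
198.936834208921 0.07828962507288938
```

To row units: -0.002 m / 0.75 = -0.0027, 0.001 m / 0.75 = 0.0013.

>>> drive_effector --deltas '[{"xyz":[0.0013,-0.0027,0]},{"xyz":[0.0013,-0.0027,0]},{"xyz":[0.0013,-0.0027,0]}]'

```text
time_s: 24.12
tcp_pos: [0.4474, 0.3006, 0.1291]
eef_rot: [179.6, 0.6, -135.0]
contact_force: [-8.1, 20.1, 0.4]
gripper_width: 0.0157
gripper_force: 20.0
```

>>> drive_effector --deltas '[{},{},{},{},{"xyz":[0,0,-0.04]},{"xyz":[0,0,-0.0933]},{"xyz":[0,0,-0.1333]},{"xyz":[0.04,-0.04,-0.1467]},{"xyz":[0.08,-0.08,-0.1467]},{"xyz":[0.12,-0.12,-0.1467]},{"xyz":[0.16,-0.16,-0.1467]},{"xyz":[0.2,-0.2,-0.1467]}]' --aperture 0.045

```text
time_s: 25.12
tcp_pos: [0.4465, 0.0851, 0.2376]
eef_rot: [179.9, 0.1, -135.0]
contact_force: [1.3, -0.4, -0.3]
gripper_width: 0.0454
gripper_force: 0.0
```

>>> drive_effector --deltas '[{"xyz":[0.04,-0.04,0]},{"xyz":[0.08,-0.08,0]},{"xyz":[0.12,-0.12,0]},{"xyz":[0.16,-0.16,0]},{"xyz":[0.2,-0.2,0]},{"xyz":[0.24,-0.24,0]},{"xyz":[0.28,-0.28,0]},{"xyz":[0.32,-0.32,0]},{"xyz":[0.3333,-0.3333,0]},{"xyz":[0.3333,-0.3333,0]}]'

```text
time_s: 25.95
tcp_pos: [0.4463, -0.2698, 0.2361]
eef_rot: [179.9, -0.0, -135.3]
contact_force: [0.3, 0.2, -0.5]
gripper_width: 0.0451
gripper_force: 0.0
```

Run:
```python
from h import *
from plant import r, camrig
np.set_printoptions(suppress=True,precision=4)
for n in("scene","top"):
    c=camrig.capture(n);W=cloud(c).reshape(-1,3);pickle.dump(c,open(n+"9.pkl","wb"))
    k=W[(np.hypot(W[:,0]-.46,W[:,1]-.3)<.05)&(W[:,2]>.147)&(W[:,2]<.16)]
    if len(k): d=k.mean(0)[:2]-[.5213,.3262];print(n,len(k),k.mean(0),np.degrees(np.arctan2(d[1],d[0]))%360)
    q=W[(np.hypot(W[:,0]-.475,W[:,1]-.31)<.033)&(W[:,2]>.113)&(W[:,2]<.12)];print("plate over mouth",len(q))
    h=W[(np.hypot(W[:,0]-.533,W[:,1]-.035)<.1)&(W[:,2]>.066)&(W[:,2]<.09)]
    if len(h): 
        d=h[:,:2]-h[:,:2].mean(0);v=np.linalg.svd(d,full_matrices=False)[2][0];print("handle",len(h),h.mean(0),np.polyfit(d@v,h[:,2],1)[0])
```

```text
scene 77 [0.4453 0.3008 0.154 ] 198.50626620241627
plate over mouth 824
handle 326 [0.5346 0.0372 0.074 ] -0.005641330161448503
top 77 [0.4475 0.3004 0.1549] 199.27598111871498
plate over mouth 938
handle 347 [0.5336 0.0388 0.0754] -0.0015931146026813931
```

Run:
```python
from h import *
from plant import r, camrig
a=pickle.load(open("top.pkl","rb"));b=pickle.load(open("top9.pkl","rb"))
d=cv2.absdiff(cv2.GaussianBlur(a["frame"],(3,3),0),cv2.GaussianBlur(b["frame"],(3,3),0)).max(2)>40
n,l,s,_=cv2.connectedComponentsWithStats(d[100:345,100:420].astype(np.uint8))
print([(x[0]+100,x[1]+100,x[2],x[3],x[4]) for x in s[1:] if x[4]>8])
```

```text
[(np.int32(317), np.int32(195), np.int32(5), np.int32(12), np.int32(25)), (np.int32(330), np.int32(197), np.int32(5), np.int32(10), np.int32(21)), (np.int32(320), np.int32(213), np.int32(2), np.int32(5), np.int32(9)), (np.int32(324), np.int32(213), np.int32(17), np.int32(31), np.int32(113)), (np.int32(336), np.int32(220), np.int32(6), np.int32(17), np.int32(32)), (np.int32(191), np.int32(230), np.int32(21), np.int32(40), np.int32(232)), (np.int32(166), np.int32(233), np.int32(26), np.int32(42), np.int32(316)), (np.int32(342), np.int32(240), np.int32(2), np.int32(6), np.int32(10)), (np.int32(356), np.int32(250), np.int32(4), np.int32(14), np.int32(21)), (np.int32(335), np.int32(253), np.int32(4), np.int32(10), np.int32(22)), (np.int32(189), np.int32(262), np.int32(12), np.int32(12), np.int32(90)), (np.int32(338), np.int32(264), np.int32(4), np.int32(12), np.int32(15)), (np.int32(344), np.int32(265), np.int32(18), np.int32(13), np.int32(33))]
```

Only the cover and the slightly shifted chute have changed: no stray bolts, and the bystanders haven't moved. Handing in.

```bash
python3 -c "
from plant import r, camrig
print(r.close_job())"
```

```text
the job is handed in; nothing more can be done
None
```

The job is handed in at about 26 s: the chute is empty and flat on the bench, no bolts lie outside the pot, the cover is home against its stop, and the tools are untouched. I inferred all four bolts are in the pot from that, as I did not count them there.

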